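# Pack the gap in a module row with spacers and hold it clamped

### The arm

A 6-joint arm with a two-finger parallel gripper is mounted at the origin on the work surface. World frame = base frame: x ahead of the robot, y to its left, z up, the work surface at z = 0. Lengths are in mm, angles in rad, forces in N, time in s.
With the tool pointing down it reaches from about 350 to 775 mm from the base axis. Payload 7.3 kg.
Tool frame: the origin (TCP) lies between the finger pads; the fingertips stand bot.tips_ahead ahead of it and the grasp point (between the pads) lies 6 mm ahead of it (bot.tips_ahead is the distance from the TCP to the fingertips, in mm); z points along the fingers, y is the line along which they close (so a half turn about z gives the same grasp; the last joint's range is limited). The gripper opens to 92 mm and grips with 3 to 60 N. Pads are 19 mm wide; open, the fingers measure 130 mm over their backs; the gripper's body (75 mm by 190 mm) begins 47 mm behind the grasp point.
Start: joints at [-1.379, 0.342, 1.524, -0, 1.275, -0.146], TCP at [174.014, -495.34, 251.741] pointing down, gripper open.
Joint ranges: [-2.53, 2.53], [-0.77, 2.02], [0.04, 2.7], [-1, 4.14], [0.28, 2.66], [-3.11, 3.11]. Speed limits (rad/s): [2.57, 2.57, 3.14, 3.14, 3.14, 3.14].

### API

Orientations are given as [roll, pitch, yaw] about the fixed x, y, z axes, in that order (R = Rz(yaw) Ry(pitch) Rx(roll)).
In Python, from plant import bot gives the robot as it stands. The module is installed in compiled form; this text tells all that it offers.
- The arm moves only by the tool step_arm, never from a script. Its argument "targets" is one flat list of numbers, 7 for each row, row after row: the opening, from 0 (shut) to 1 (fully open), then the shift along the tool's x, y, z each as a share of 100 mm, from -1 to 1, then the turn, a rotation vector about the tool's x, y, z each as a share of pi/4 rad, from -1 to 1. A call has 1 to 20 rows; each row is the pose to reach, as a shift and turn from the pose commanded when the call began, along the tool's axes at that moment; what a row does not reach only later rows make up. A row lasts 1/8 s, in which the tool goes at most 62.5 mm and 10.7 degrees, less where a joint would pass 70% of its speed; a pose out of reach is approached as far as the arm can. A call with a number of a shift or a turn outside -1 to 1 is refused whole. A call with a gripper value outside its range is refused whole. The fingers move at their own pace and stop on an object; the grip force is fixed at half the most. Time passes only in rows, so rows that repeat a pose let the fingers close. It gives the time, the measured TCP pose, the force, the opening and the grip force at its end, in the units of the state.
- bot.get_obs(): the state, without advancing time (a new reading comes with each control period).
- bot.capture(name): name is "scene" or "top" or "wrist"; returns (picture, depth): 420x560x3 uint8, blue, green, red; 420x560 float32, mm along the optical axis (not along the pixel's ray), 0 where there is no reading.
- bot.camera_info(name): a dict with "fx", "fy", "cx", "cy" (pixels), "camera_from_world" (4x4, takes a point from world to camera coordinates); the wrist camera has in their place "hand_eye" (4x4, takes a point from camera to tool coordinates, whose origin is the TCP and whose axes are the flange's). Camera axes: x right, y down, z forward; pixel columns grow to the right and rows downward; lengths in mm; the calibration is good to about 2 mm. The wrist camera is an equidistant fisheye: a pixel r from the principal point sees the ray r / f radians off the axis. A picture is of the moment at which its call begins: read the wrist's pose just before it. camera_info takes no time and is no camera call.
- bot.close_job(): hands the job in; it is judged then, once.
The state is a dict: "time": time; "joint_positions": joint angles; "dq": joint speeds; "tau": joint torques, N m; "tool_pos": TCP position; "tcp_rot": TCP orientation; "contact_force": force on the tool from outside, world axes, zero at the start; "moment": the same for the moment, N m; "grip_width": finger opening in mm; "finger_force": force on a finger pad.
Only numpy, scipy, OpenCV 4.12 (cv2) and the standard library are available. Lean on these libraries where they do the work, as an engineer would, in place of code of your own. Each camera call takes 0.05 s, during which the arm holds its last target. There are 200 camera calls.

### The job

On the orange mounting plate, stand grey spacers one beside another in the metal channel, in the gap between the sliding pusher and the spring buffer, until the gap is full enough for the pusher to clamp the row; leave any spacer you do not need standing on the bench, and the other things alone. Then slide the pusher up by its upright tab until you feel the row close on the buffer and its spring is pressed in about half-way, never hard to its stop. Finish while still holding the pusher there, without letting go.

Things in the scene. Friction and masses are not known exactly. Their poses are not given: they have to be found in the camera images.
- channel: fixed orange plate 110 (x) x 300 (y) x 8 mm with an aluminium channel along its y; origin: centre of the underside, on the bench. Channel floor 10 mm above the bench; side lips 40 mm apart, tops at 16 mm. Spacers stand in it, foot between the lips (1.5 mm play a side), their y along its y, centre then 34 mm above the bench, between pusher (-y side) and buffer (+y side).
- spacer1_mid (a point): grey plastic spacer, 44 mm wide (its x), 26 mm thick (its y), 48 mm tall; the lowest 7 mm is a foot 37 mm wide, narrowing to 33 mm in the last 3 mm. About 70 g, loose, upright on the bench. The point is its centre, 24 mm above its underside. All three are alike; a half turn makes no difference. Grip it across the 44 mm width.
- spacer2_mid (a point): grey plastic spacer, 44 mm wide (its x), 26 mm thick (its y), 48 mm tall; the lowest 7 mm is a foot 37 mm wide, narrowing to 33 mm in the last 3 mm. About 70 g, loose, upright on the bench. The point is its centre, 24 mm above its underside. All three are alike; a half turn makes no difference. Grip it across the 44 mm width.
- spacer3_mid (a point): grey plastic spacer, 44 mm wide (its x), 26 mm thick (its y), 48 mm tall; the lowest 7 mm is a foot 37 mm wide, narrowing to 33 mm in the last 3 mm. About 70 g, loose, upright on the bench. The point is its centre, 24 mm above its underside. All three are alike; a half turn makes no difference. Grip it across the 44 mm width.
- pusher (a joint): travel of the pusher along the channel to the buffer, m: 0 (back, at the start) to 0.050 (hard stop); friction 1 N, stays where left. Grey block 44 mm wide, 60 mm long, 17 to 55 mm above the bench. With it back the gap is 64 to 110 mm: two or three spacers. If over 44 mm stays free, it stops before the row is clamped: add one (two do up to a gap of 92 mm).
- pusher_face (a point): centre of the pusher's flat front face, which meets the spacers; it looks along the channel's +y; 36 mm above the bench. Moves with the pusher.
- pusher_tab (a point): middle of the pusher's upright steel tab, 80 mm above the bench, 35 mm behind (-y of) the front face. The tab is 12 mm thick along the channel's y, 32 mm wide along x, and reaches from 55 mm (top of the pusher) to 95 mm above the bench. Grip it from above, one finger before and one behind it along the channel's y. Moves with the pusher.
- buffer (a joint): how far the spring buffer plate is pressed in (towards the channel's +y), m: 0 free to 0.012 hard stop; spring about 1 N per mm, no preload. Half-way is 0.006.
- buffer_face (a point): centre of the flat face of the buffer, a steel plate 44 mm wide, 8 mm thick, 19 to 59 mm above the bench, in front of a fixed grey end stop; it faces the pusher, along the channel's -y; 39 mm above the bench. Moves with the buffer. The end stop stands at a different place along the channel each time.
- gland: bystander: white plastic cable gland standing on the bench, 38 mm wide, 48 mm tall; origin at the centre of its underside. Leave alone.
- screwdriver: bystander: screwdriver lying on the bench, along its x. Leave alone.
- jar: bystander: clear jar with black cap, 60 mm wide, 80 mm tall; origin at the centre of its underside. Leave alone.
There are look-alikes about, which are no part of the job. Leave any green or red look-alike of the part that bears spacer1_mid alone. Leave any green look-alike of the part that bears spacer3_mid alone.

How it is judged:
By the outcome, as a careful person would: the job done as asked, in the order asked, and still so for the second after the job is handed in, while the arm keeps its last pose, push and grip.
It also fails if it takes over 72 s, if anything falls off the work surface, if the arm or the gripper's body presses on something with over 40 N, if the wrist force passes 120 N, or if a joint passes its speed limit or range.

## Working session

There is one attempt and no reset: what is moved stays moved. The work goes in short steps, Python scripts to look and compute and a tool call to move; the robot and the scene stay as the last step left them, time stands still between calls to the robot, and variables do not carry over. Pictures are saved under pics/ and viewed, at most 10 in all, crops included, and the job is handed in when it is done.

Besides the shell and the picture viewer there is one more tool, called after "Emit:" as a command line: name --argument value ..., lists and objects as JSON in quotes. step_arm: Moves the arm, as the interface text tells. Shift numbers are shares of 100 mm and turn numbers shares of pi/4 rad, none past 1 either way. Its arguments: {"type":"object","properties":{"targets":{"type":"array"}},"required":["targets"]}

```bash
mkdir -p pics; python3 - <<'E'
from plant import bot
import cv2,numpy as np
for n in("top","scene"):
    p,d=bot.capture(n); cv2.imwrite(f"pics/{n}0.png",p); np.save(f"{n}0.npy",d)
    print(n,bot.camera_info(n))
print(bot.camera_info("wrist"),bot.tips_ahead,bot.get_obs())
E
```

```text
top {'fx': 449.85306367342577, 'fy': 449.85306367342577, 'cx': 270.517689114057, 'cy': 208.53949948221523, 'camera_from_world': array([[-3.68856761e-03, -9.99738313e-01, -2.25765379e-02,
         2.84736667e+01],
       [-9.86215466e-01,  7.37159583e-03, -1.65301888e-01,
         5.49650437e+02],
       [ 1.65425056e-01,  2.16556037e-02, -9.85984577e-01,
         1.16868698e+03],
       [ 0.00000000e+00,  0.00000000e+00,  0.00000000e+00,
         1.00000000e+00]])}
scene {'fx': 410.06949617755816, 'fy': 410.06949617755816, 'cx': 275.8203802587146, 'cy': 210.177433401406, 'camera_from_world': array([[ 7.41573272e-01,  6.70871351e-01, -8.43602075e-04,
        -4.28899826e+02],
       [ 4.16913869e-01, -4.61836110e-01, -7.82873064e-01,
        -1.53843628e+02],
       [-5.25596716e-01,  5.80206030e-01, -6.22180886e-01,
         1.22328845e+03],
       [ 0.00000000e+00,  0.00000000e+00,  0.00000000e+00,
         1.00000000e+00]])}
{'fx': 325.19226210127806, 'fy': 325.19226210127806, 'cx': 276.2212497040129, 'cy': 208.2304809760465, 'hand_eye': array([[ 1.13133667e-03, -9.67535849e-01, -2
[... 292 characters left out ...]
0]])} 25.0 {'time': 0.1, 'joint_positions': array([-1.37900679e+00,  3.42647363e-01,  1.52492092e+00, -2.72948437e-06,
        1.27542934e+00, -1.45971498e-01]), 'dq': array([ 0.00031896, -0.00153161, -0.0019314 ,  0.00011154,  0.00015043,
        0.00141445]), 'tau': array([ 1.17276752e-03, -4.32005560e+01, -2.44693726e+01,  7.18858279e-02,
        5.26564009e-02, -5.08525966e-05]), 'tool_pos': array([ 173.94142589, -494.98971042,  251.11759998]), 'tcp_rot': array([-3.14020225e+00, -2.01775413e-04,  3.37761692e-01]), 'contact_force': array([-0.23252856,  0.53964718, -0.22018766]), 'moment': array([ 0.00593099, -0.0560294 , -0.02595055]), 'finger_force': 0.0, 'grip_width': 91.76844000936464}
```

View pics/top0.png

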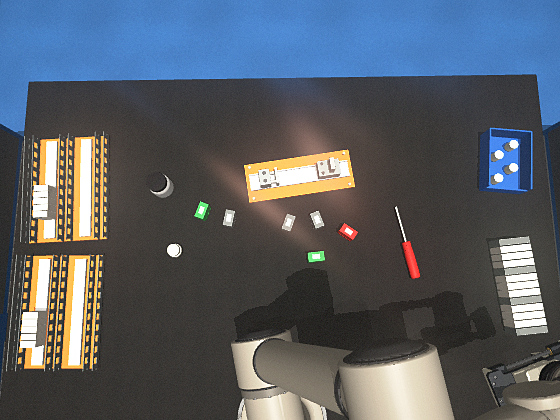

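View pics/scene0.png

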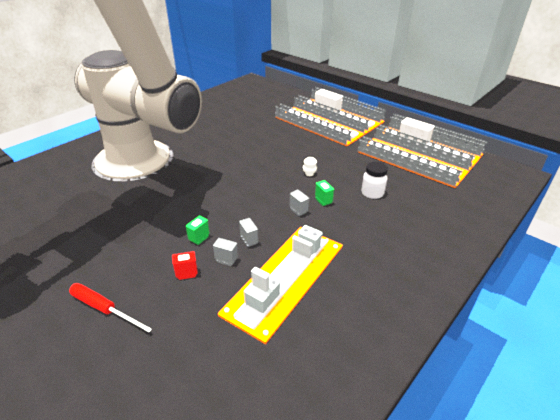

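The top view shows grey spacers near (229,218), (289,222) and (317,219). The orange plate is at about (300,175), with the pusher and tab on its right (328,165) and the buffer on its left (266,178). The scene view agrees. Next I'll do a coarse localisation.

```bash
cat > h.py <<'E'
from plant import bot
import cv2,numpy as np
from scipy.spatial.transform import Rotation as R
def rays(n,uv,pose=None):
    c=bot.camera_info(n); uv=np.atleast_2d(np.asarray(uv,float))
    q=(uv-[c["cx"],c["cy"]])/[c["fx"],c["fy"]]
    if n=="wrist":
        th=np.linalg.norm(q,axis=1,keepdims=True); s=np.sinc(th/np.pi)
        d=np.hstack([q*s,np.cos(th)]); H=c["hand_eye"]; p,r=pose
        M=R.from_euler("xyz",r).as_matrix()
        return p+M@H[:3,3],(M@H[:3,:3]@d.T).T
    T=c["camera_from_world"]; d=np.hstack([q,np.ones((len(q),1))])
    return -T[:3,:3].T@T[:3,3],(T[:3,:3].T@d.T).T
def onz(n,uv,z,pose=None):
    o,d=rays(n,uv,pose); return o+d*((z-o[2])/d[:,2:])
E
python3 - <<'E'
from h import *
p=cv2.imread("pics/top0.png"); h=cv2.cvtColor(p,cv2.COLOR_BGR2HSV)
m=cv2.inRange(h,(8,120,120),(25,255,255)); m[:, :200]=0; m[:,400:]=0
c=np.vstack(cv2.findContours(m,0,2)[0]); r=cv2.minAreaRect(c)
w=onz("top",cv2.boxPoints(r),8); print(w.round(1),w.mean(0)); 
for i in range(2): e=w[i+1]-w[i]; print(np.linalg.norm(e),np.degrees(np.arctan2(e[1],e[0])))
g=cv2.inRange(h,(0,0,90),(180,60,255)); g[:205]=0;g[235:]=0;g[:,:215]=0;g[:,340:]=0
for k in cv2.findContours(g,0,2)[0]:
    if cv2.contourArea(k)<30: continue
    r=cv2.minAreaRect(k); w=onz("top",cv2.boxPoints(r),40); print("sp",r,w.mean(0).round(1),[ (np.linalg.norm(w[i+1]-w[i]).round(1),np.degrees(np.arctan2(*(w[i+1]-w[i])[1::-1])).round(1)) for i in range(2)])
print(onz("top",[[328,165],[266,178]],80))
E
```

```text
[[ 683.2  103.1    8. ]
 [ 727.  -197.1    8. ]
 [ 615.8 -209.6    8. ]
 [ 572.8   86.3    8. ]] [649.70981645 -54.3166979    8.        ]
303.3824060295184 -81.70911092138482
111.8677687892863 -173.58498797447547
sp ((286.2945251464844, 223.54794311523438), (12.406362533569336, 20.248119354248047), 20.556045532226562) [509.6 -16.9  40. ] [(np.float64(55.1), np.float64(-20.8)), (np.float64(33.6), np.float64(-111.2))]
sp ((228.32691955566406, 217.36537170410156), (9.41357421875, 15.885407447814941), 11.309932708740234) [527.5 140.   40. ] [(np.float64(43.4), np.float64(-10.5)), (np.float64(25.8), np.float64(-101.8))]
sp ((304.0, 218.5), (27.0, 40.0), 90.0) [523.1 -64.7  40. ] [(np.float64(108.4), np.float64(-90.4)), (np.float64(73.6), np.float64(178.7))]
[[ 660.36214851 -128.66055948   80.        ]
 [ 626.40171841   36.35957449   80.        ]]
```

Emit:
step_arm --targets '[1,0.5,-0.3,0,0,0,-0.25,1,0.99,-0.59,0,0,0,-0.5,1,0.99,-0.59,0,0,0,-0.5]'

```text
time: 0.48
tool_pos: [249.5, -404.2, 251.6]
tcp_rot: [-3.141, -0.001, 0.736]
contact_force: [0.1, -0.7, -0.6]
grip_width: 91.5
finger_force: 0.0
```

Emit:
step_arm --targets '[1,0.5,-0.07,0,0,0,-0.25,1,0.99,-0.15,0,0,0,-0.5,1,0.99,-0.15,0,0,0,-0.5]'

```text
time: 0.85
tool_pos: [312.6, -328.3, 251.7]
tcp_rot: [-3.141, -0.0, 1.127]
contact_force: [0.1, 0.5, -0.1]
grip_width: 91.3
finger_force: 0.0
```

Emit:
step_arm --targets '[1,0.5,0.12,0,0,0,-0.25,1,0.97,0.24,0,0,0,-0.5,1,0.97,0.24,0,0,0,-0.5]'

```text
time: 1.23
tool_pos: [376.0, -252.1, 251.6]
tcp_rot: [-3.142, 0.0, 1.518]
contact_force: [-0.5, -0.7, -0.8]
grip_width: 91.9
finger_force: 0.0
```

Emit:
step_arm --targets '[1,0.5,0.35,0,0,0,0,1,0.96,0.71,0,0,0,0]'

```text
time: 1.48
tool_pos: [451.7, -162.2, 251.7]
tcp_rot: [3.141, 0.001, 1.509]
contact_force: [0.1, -0.4, 0.1]
grip_width: 92.1
finger_force: 0.0
```

Emit:
step_arm --targets '[1,0.5,0.35,0,0,0,0,1,0.96,0.71,0,0,0,0,1,0.96,0.71,0,0,0,0,1,0.96,0.71,0,0,0,0]'

```text
time: 1.98
tool_pos: [527.2, -70.5, 251.2]
tcp_rot: [-3.141, 0.001, 1.513]
contact_force: [-0.2, 0.3, 0.4]
grip_width: 91.8
finger_force: 0.0
```

```bash
python3 - <<'E'
from h import *
s=bot.get_obs(); p,d=bot.capture("wrist"); cv2.imwrite("pics/w1.png",p); np.save("w1.npy",d)
np.save("w1p.npy",np.r_[s["tool_pos"],s["tcp_rot"]]); print(s["tool_pos"],s["tcp_rot"],s["time"])
E
```

```text
[527.22243107 -70.49099071 251.24535456] [-3.14052023e+00  8.35189344e-04  1.51323333e+00] 1.975
```

View pics/w1.png

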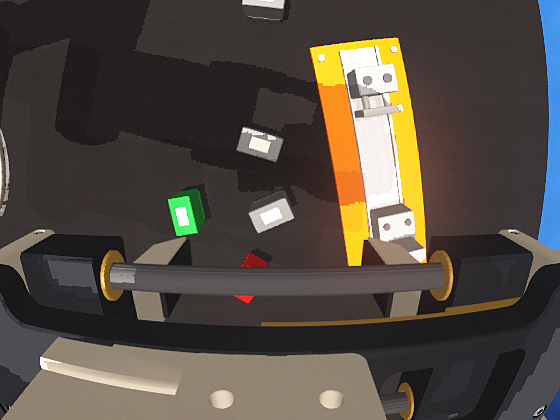

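The wrist view shows spacers at (260,143) and (270,213), with a third at the top edge (262,5). The buffer stop is at (375,80) with its plate at (380,110), and the pusher's front edge is near (393,207). I'll measure with the depth cloud.

```bash
cat >> h.py <<'E'
def cloud(n,d,pose=None):
    v,u=np.indices(d.shape); o,r=rays(n,np.c_[u.ravel(),v.ravel()],pose)
    c=bot.camera_info(n)
    ax=(R.from_euler("xyz",pose[1]).as_matrix()@c["hand_eye"][:3,2]) if n=="wrist" else c["camera_from_world"][2,:3]
    return (o+r*(d.ravel()/(r@ax))[:,None]).reshape(*d.shape,3)
def blobs(P,d,hsv,z0,z1,lo=(0,0,0),hi=(180,255,255),amin=60):
    m=((P[...,2]>z0)&(P[...,2]<z1)&(d>0)).astype(np.uint8)*255&cv2.inRange(hsv,lo,hi)
    n,L,st,ce=cv2.connectedComponentsWithStats(m)
    for i in range(1,n):
        if st[i,4]<amin: continue
        q=P[L==i]; (c,(w,h),a)=cv2.minAreaRect(q[:,:2].astype(np.float32))
        if w<h: w,h,a=h,w,a+90
        a=(a+90)%180-90
        print(ce[i].round(),st[i,4],"c",np.round(c,1),"size",round(w,1),round(h,1),"long-axis deg",round(a,1),"z",q[:,2].mean().round(1))
E
python3 - <<'E'
from h import *
a=np.load("w1p.npy");pose=(a[:3],a[3:]); d=np.load("w1.npy"); p=cv2.imread("pics/w1.png"); h=cv2.cvtColor(p,cv2.COLOR_BGR2HSV)
d[250:]=0
P=cloud("wrist",d,pose); 
print("spacers/tops");blobs(P,d,h,44,52)
print("pusher/plate");blobs(P,d,h,53,62)
print("orange");blobs(P,d,h,5,9.5,(5,100,80),(28,255,255),200)
d=np.load("top0.npy");h=cv2.cvtColor(cv2.imread("pics/top0.png"),cv2.COLOR_BGR2HSV)
P=cloud("top",d); d[:130]=0;d[260:]=0;d[:,:180]=0;d[:,370:]=0
print("top");blobs(P,d,h,42,54,amin=20);blobs(P,d,h,5,11,(5,100,80),(28,255,255),200);blobs(P,d,h,85,105,amin=8)
E
```

```text
spacers/tops
[265.   4.] 329 c [524.6 128.4] size 44.0 11.2 long-axis deg -2.8 z 47.6
[260. 144.] 1060 c [512.5 -22.6] size 44.7 26.6 long-axis deg -20.5 z 48.0
[183. 215.] 874 c [421.4 -94.5] size 44.2 26.8 long-axis deg -83.5 z 47.9
[271. 215.] 962 c [520.  -99.4] size 44.2 26.2 long-axis deg 20.7 z 48.0
[388. 218.] 105 c [ 651.  -109.2] size 50.3 23.2 long-axis deg 41.5 z 48.2
pusher/plate
[375.  79.] 1155 c [636.2  41.1] size 45.2 30.7 long-axis deg 9.0 z 58.1
[382. 110.] 314 c [640.7   8.6] size 44.0 8.5 long-axis deg 8.3 z 58.9
[397. 227.] 961 c [ 659.5 -120.9] size 45.0 35.3 long-axis deg 6.6 z 55.4
orange
[366. 139.] 8746 c [648.1 -40.3] size 272.6 111.5 long-axis deg -81.8 z 8.0
top
[335. 171.] 53 c [ 657.  -153.3] size 53.3 28.3 long-axis deg -34.2 z 51.2
[322. 167.] 29 c [ 662.2 -116.1] size 29.8 14.3 long-axis deg 82.6 z 52.1
[321. 174.] 25 c [ 644.8 -115.1] size 21.0 16.2 long-axis deg -83.7 z 50.2
[201. 210.] 157 c [547.6 213.2] size 44.1 27.7 long-axis deg -18.8 z 46.9
[228. 218.] 158 c [526.  138.8] size 44.2 25.8 long-axis deg -11.0 z 47.7
[317. 219.] 160 c [519.7 -98.1] size 43.2 26.1 long-axis deg 20.5 z 47.4
[288. 222.] 157 c [512.4 -21.8] size 44.2 25.8 long-axis deg -20.4 z 47.6
[348. 231.] 158 c [ 487.3 -181.3] size 43.1 26.4 long-axis deg 54.7 z 47.2
[316. 255.] 140 c [424.1 -93.5] size 45.3 21.5 long-axis deg 90.0 z 47.8
[295. 162.] 780 c [672.9 -50.3] size 299.2 66.7 long-axis deg -82.2 z 7.8
[301. 188.] 951 c [615.7 -58.8] size 299.9 42.4 long-axis deg -81.5 z 7.9
[332. 163.] 63 c [ 662.6 -137.2] size 32.1 12.3 long-axis deg 9.6 z 93.3
```

Gap ≈ 108.8 mm (buffer face to pusher face along the channel), so three spacers are needed. I'll plan the moves.

```bash
cat >> h.py <<'E'
def chan(Y,X=635.6,a=np.radians(8.2)):
    return X*np.cos(a)-Y*np.sin(a), X*np.sin(a)+Y*np.cos(a)
def plan(wps,start=None):
    s=bot.get_obs()
    p,M=(s["tool_pos"],R.from_euler("xyz",s["tcp_rot"])) if start is None else (np.array(start[:3]),R.from_euler("xyz",[np.pi,0,np.radians(start[3])]))
    for x,y,z,yaw in wps:
        q=np.array([x,y,z]);N=R.from_euler("xyz",[np.pi,0,np.radians(yaw)])
        print((M.inv().apply(q-p)/100).round(3),((M.inv()*N).as_rotvec()/(np.pi/4)).round(3),"->",q.round(1),yaw)
        p,M=q,N
E
python3 - <<'E'
from h import *
x,y=chan(-103)
plan([(512.5,-22.6,151,69.5),(512.5,-22.6,90,69.5),(512.5,-22.6,40,69.5),(512.5,-22.6,110,69.5),(580,-20,130,85),(x,y,110,98.2),(x,y,51,98.2)])
E
```

```text
[ 0.472 -0.171  1.004] [-0.001  0.001  0.382] -> [512.5 -22.6 151. ] 69.5
[-0.   -0.    0.61] [0. 0. 0.] -> [512.5 -22.6  90. ] 69.5
[-0.  -0.   0.5] [0. 0. 0.] -> [512.5 -22.6  40. ] 69.5
[ 0.   0.  -0.7] [0. 0. 0.] -> [512.5 -22.6 110. ] 69.5
[ 0.261  0.623 -0.2  ] [ 0.     0.    -0.344] -> [580 -20 130] 85
[0.142 0.628 0.2  ] [-0.     0.    -0.293] -> [643.8 -11.3 110. ] 98.2
[ 0.   -0.    0.59] [0. 0. 0.] -> [643.8 -11.3  51. ] 98.2
```

Emit:
step_arm --targets '[0.8,0.25,-0.09,0.5,0,0,0.2,0.8,0.472,-0.171,1,0,0,0.382,0.8,0.472,-0.171,1,0,0,0.382,0.8,0.472,-0.171,1,0,0,0.382]'

```text
time: 2.52
tool_pos: [514.1, -22.4, 153.3]
tcp_rot: [3.139, 0.0, 1.216]
contact_force: [-0.1, -0.6, 1.0]
grip_width: 73.5
finger_force: 0.0
```

```bash
python3 - <<'E'
from h import *
s=bot.get_obs();print(s["tool_pos"],s["tcp_rot"],s["grip_width"])
d0=(512.5,-22.6)
plan([(*d0,90,69.5),(*d0,40,69.5)])
pose=(s["tool_pos"],s["tcp_rot"]);p,d=bot.capture("wrist");h=cv2.cvtColor(p,cv2.COLOR_BGR2HSV);P=cloud("wrist",d,pose)
d[(P[...,0]<440)]=0
blobs(P,d,h,44,52,amin=300); blobs(P,d,h,53,62,amin=200)
E
```

```text
[514.12880654 -22.39119859 153.34637791] [3.13869235e+00 3.70081772e-05 1.21621859e+00] 73.46100620610244
[-0.008 -0.016  0.633] [0.004 0.    0.004] -> [512.5 -22.6  90. ] 69.5
[-0.  -0.   0.5] [0. 0. 0.] -> [512.5 -22.6  40. ] 69.5
[215.  15.] 1694 c [525.8 138.1] size 44.6 26.4 long-axis deg -11.6 z 47.8
[274. 214.] 1928 c [512.4 -22.8] size 44.1 26.4 long-axis deg -20.7 z 48.0
[306. 303.] 569 c [ 512.8 -108.6] size 40.7 21.6 long-axis deg -18.4 z 48.1
[400.  83.] 2171 c [635.6  41.2] size 44.0 30.2 long-axis deg 8.3 z 58.1
[419. 123.] 631 c [640.9   8.9] size 44.5 8.7 long-axis deg 8.4 z 58.5
```

Emit:
step_arm --targets '[0.8,-0.005,-0.005,0.5,0,0,0,0.8,-0.005,-0.005,0.9,0,0,0,0.8,-0.005,-0.005,0.9,0,0,0,0.8,-0.005,-0.005,0.9,0,0,0]'

```text
time: 3.08
tool_pos: [514.1, -21.8, 63.9]
tcp_rot: [3.138, -0.0, 1.216]
contact_force: [-0.4, -0.4, -1.2]
grip_width: 73.1
finger_force: 0.0
```

Emit:
step_arm --targets '[0.8,0,0,0.22,0,0,0,0.8,0,0,0.22,0,0,0,0.4,0,0,0.22,0,0,0,0.4,0,0,0.22,0,0,0,0.35,0,0,0.22,0,0,0,0.35,0,0,0.22,0,0,0]'

```text
time: 3.82
tool_pos: [512.7, -20.9, 40.2]
tcp_rot: [3.141, -0.0, 1.216]
contact_force: [-1.2, 1.1, 4.5]
grip_width: 43.9
finger_force: 30.0
```

Emit:
step_arm --targets '[0.3,0,0,-0.4,0,0,0,0.3,0,0,-0.8,0,0,0,0.3,0,0,-0.8,0,0,0]'

```text
time: 4.2
tool_pos: [514.1, -21.2, 122.4]
tcp_rot: [3.136, -0.001, 1.216]
contact_force: [0.6, -0.9, -1.4]
grip_width: 43.7
finger_force: 30.0
```

```bash
python3 - <<'E'
from h import *
s=bot.get_obs();print(s["tool_pos"],s["grip_width"],s["finger_force"],s["contact_force"])
x,y=chan(-101.5)
plan([(580,-20,125,85),(x,y,110,98.2),(x,y,51,98.2)])
E
```

```text
[514.12569267 -21.18245442 122.42668806] 43.70418785733805 29.987639486789703 [ 0.57900577 -0.9147423  -1.38817874]
[ 0.24   0.614 -0.022] [ 0.008 -0.    -0.341] -> [580 -20 125] 85
[0.157 0.624 0.15 ] [-0.     0.    -0.293] -> [643.6  -9.8 110. ] 98.2
[ 0.   -0.    0.59] [0. 0. 0.] -> [643.6  -9.8  51. ] 98.2
```

Emit:
step_arm --targets '[0.3,0.12,0.31,0,0,0,-0.17,0.3,0.24,0.61,0,0,0,-0.34,0.3,0.24,0.61,0,0,0,-0.34]'

```text
time: 4.58
tool_pos: [578.9, -19.6, 118.3]
tcp_rot: [-3.141, -0.0, 1.484]
contact_force: [-1.1, -0.7, -0.0]
grip_width: 44.0
finger_force: 30.0
```

Emit:
step_arm --targets '[0.3,0.08,0.31,0,0,0,-0.15,0.3,0.157,0.624,0.15,0,0,-0.293,0.3,0.157,0.624,0.15,0,0,-0.293,0.3,0.157,0.624,0.15,0,0,-0.293]'

```text
time: 5.08
tool_pos: [640.0, -9.4, 103.7]
tcp_rot: [-3.139, -0.001, 1.711]
contact_force: [-0.6, -0.4, -0.9]
grip_width: 44.3
finger_force: 30.0
```

```bash
python3 - <<'E'
from h import *
s=bot.get_obs();print(s["tool_pos"],s["tcp_rot"],s["grip_width"])
x,y=chan(-101.5)
plan([(x,y,70,98.2)])
pose=(s["tool_pos"],s["tcp_rot"]);p,d=bot.capture("wrist");h=cv2.cvtColor(p,cv2.COLOR_BGR2HSV);P=cloud("wrist",d,pose)
blobs(P,d,h,53,62,amin=200);z=s["tool_pos"][2]; print("held");blobs(P,d,h,z-40,z+20,amin=200);blobs(P,d,h,5,9.5,(5,100,80),(28,255,255),200)
E
```

```text
[639.97886557  -9.36937656 103.74595295] [-3.13876096e+00 -6.02496379e-04  1.71126044e+00] 44.278131011868005
[-0.01   0.036  0.337] [-0.004 -0.001 -0.003] -> [643.6  -9.8  70. ] 98.2
[283. 154.] 4205 c [636.1  41.2] size 44.1 30.2 long-axis deg 8.0 z 58.1
[283. 212.] 1157 c [640.8   8.7] size 43.1 8.2 long-axis deg 8.5 z 58.5
held
[276. 249.] 5136 c [638.4   0.8] size 76.5 4.6 long-axis deg 7.8 z 96.0
[276. 304.] 1681 c [640.9 -16.4] size 44.6 14.5 long-axis deg 8.4 z 112.3
[231. 147.] 7072 c [621.5  31.1] size 123.7 78.4 long-axis deg -82.0 z 7.9
[337. 164.] 5569 c [677.3  33.9] size 117.1 31.2 long-axis deg -81.6 z 8.0
```

Emit:
step_arm --targets '[0.3,0,0.03,0.15,0,0,0,0.3,0,0.03,0.25,0,0,0,0.3,0,0.03,0.25,0,0,0]'

```text
time: 5.5
tool_pos: [643.5, -9.0, 78.2]
tcp_rot: [-3.139, -0.001, 1.713]
contact_force: [0.4, -0.7, -1.0]
grip_width: 43.9
finger_force: 30.0
```

```bash
python3 - <<'E'
from h import *
s=bot.get_obs();print(s["tool_pos"],s["tcp_rot"],s["dq"].round(3))
x,y=chan(-101.5,635.5)
plan([(x,y,51,98.2)])
E
```

```text
[643.47096448  -8.98351885  78.23720337] [-3.13888171e+00 -6.41033536e-04  1.71272384e+00] [-0.    -0.015 -0.022  0.001  0.01  -0.001]
[-0.008 -0.     0.272] [-0.003 -0.001 -0.002] -> [643.5  -9.8  51. ] 98.2
```

Emit:
step_arm --targets '[0.3,-0.005,0,0.1,0,0,0,0.3,-0.005,0,0.2,0,0,0,0.3,-0.005,0,0.25,0,0,0,0.3,-0.005,0,0.275,0,0,0,0.3,-0.005,0,0.275,0,0,0]'

```text
time: 6.12
tool_pos: [644.5, -9.5, 52.1]
tcp_rot: [-3.142, 0.0, 1.713]
contact_force: [-0.0, -0.2, -0.5]
grip_width: 43.8
finger_force: 30.0
```

Emit:
step_arm --targets '[0.3,0,-0.007,0.02,0,0,0,0.3,0,-0.007,0.02,0,0,0]'

```text
time: 6.38
tool_pos: [643.8, -9.6, 50.3]
tcp_rot: [3.141, 0.0, 1.713]
contact_force: [0.7, 0.4, -1.0]
grip_width: 44.2
finger_force: 30.0
```

Emit:
step_arm --targets '[0.7,0,0,0,0,0,0,0.7,0,0,0,0,0,0,0.7,0,0,0,0,0,0,0.7,0,0,-0.4,0,0,0,0.8,0,0,-0.9,0,0,0,0.8,0,0,-0.9,0,0,0]'

```text
time: 7.12
tool_pos: [646.3, -9.9, 145.1]
tcp_rot: [3.133, 0.003, 1.713]
contact_force: [-0.1, 0.4, -0.8]
grip_width: 73.4
finger_force: 0.0
```

```bash
python3 - <<'E'
from h import *
s=bot.get_obs();print(s["tool_pos"],s["tcp_rot"],s["dq"].round(3))
pose=(s["tool_pos"],s["tcp_rot"]);p,d=bot.capture("wrist");h=cv2.cvtColor(p,cv2.COLOR_BGR2HSV);P=cloud("wrist",d,pose)
blobs(P,d,h,53,64,amin=200); cv2.imwrite("pics/w2.png",p)
plan([(580,-60,150,110.7),(520,-99.4,100,110.7)])
E
```

```text
[646.31389622  -9.87006274 145.10476174] [3.13267418e+00 2.62662488e-03 1.71311107e+00] [-0.001  0.054  0.071 -0.001 -0.035 -0.001]
[271. 147.] 2764 c [636.   41.1] size 44.1 29.6 long-axis deg 8.7 z 58.1
[272. 194.] 823 c [641.    8.6] size 43.9 8.2 long-axis deg 8.3 z 58.6
[272. 221.] 2238 c [644.2 -11.3] size 44.0 26.5 long-axis deg 8.2 z 58.0
[-0.406 -0.713 -0.078] [ 0.005  0.002 -0.279] -> [580 -60 150] 110.7
[-0.156 -0.701  0.5  ] [0. 0. 0.] -> [520.  -99.4 100. ] 110.7
```

View pics/w2.png

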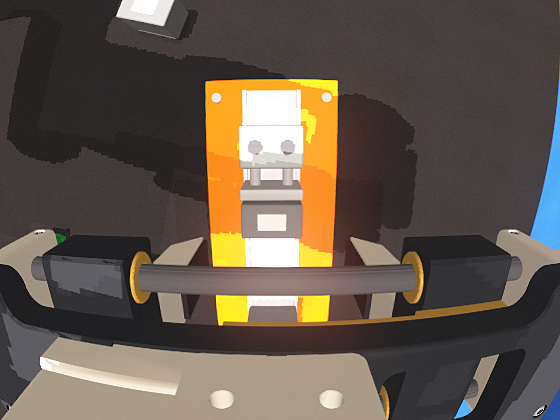

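The first spacer stands seated at (272,221), top z = 58 mm, in front of the buffer plate at (272,194). Next is spacer B.

Emit:
step_arm --targets '[0.8,-0.2,-0.36,0,0,0,-0.14,0.8,-0.406,-0.713,0,0,0,-0.279,0.8,-0.406,-0.713,0,0,0,-0.279]'

```text
time: 7.55
tool_pos: [576.6, -61.0, 138.9]
tcp_rot: [-3.138, -0.002, 1.93]
contact_force: [0.3, -0.5, -0.1]
grip_width: 73.5
finger_force: 0.0
```

Emit:
step_arm --targets '[0.8,-0.08,-0.35,0.2,0,0,0,0.8,-0.156,-0.701,0.4,0,0,0,0.8,-0.156,-0.701,0.4,0,0,0,0.8,-0.156,-0.701,0.4,0,0,0]'

```text
time: 8.05
tool_pos: [520.2, -99.0, 100.2]
tcp_rot: [3.141, 0.0, 1.931]
contact_force: [-0.2, -0.2, 0.3]
grip_width: 73.9
finger_force: 0.0
```

```bash
python3 - <<'E'
from h import *
s=bot.get_obs();print(s["tool_pos"],s["tcp_rot"],s["dq"].round(3))
pose=(s["tool_pos"],s["tcp_rot"]);p,d=bot.capture("wrist");h=cv2.cvtColor(p,cv2.COLOR_BGR2HSV);P=cloud("wrist",d,pose)
blobs(P,d,h,44,52,amin=300)
plan([(520,-99.4,39.5,110.7)])
E
```

```text
[520.17465971 -99.01086304 100.22469231] [3.14062830e+00 4.01563363e-04 1.93144588e+00] [ 0.009 -0.008 -0.013 -0.003  0.    -0.006]
[491. 105.] 385 c [629.7  30.5] size 51.1 23.9 long-axis deg -26.9 z 48.0
[131. 175.] 2655 c [421.2 -94.3] size 44.4 27.0 long-axis deg -84.7 z 47.8
[276. 236.] 2920 c [519.6 -98.9] size 44.1 26.1 long-axis deg 20.7 z 48.0
[205. 314.] 662 c [ 492.4 -167.2] size 28.4 21.3 long-axis deg 20.9 z 47.8
[-0.002 -0.007  0.61 ] [0.002 0.001 0.   ] -> [520.  -99.4  39.5] 110.7
```

Emit:
step_arm --targets '[0.8,0,0,0.4,0,0,0,0.8,0,0,0.605,0,0,0,0.8,0,0,0.605,0,0,0,0.4,0,0,0.605,0,0,0,0.3,0,0,0.605,0,0,0,0.3,0,0,0.605,0,0,0,0.3,0,0,0.605,0,0,0]'

```text
time: 8.98
tool_pos: [519.4, -99.4, 40.4]
tcp_rot: [3.141, 0.001, 1.932]
contact_force: [0.5, 0.8, 3.5]
grip_width: 44.0
finger_force: 30.0
```

Emit:
step_arm --targets '[0.3,0,0,-0.4,0,0,0,0.3,0,0,-0.8,0,0,0,0.3,0,0,-0.8,0,0,0]'

```text
time: 9.35
tool_pos: [520.7, -99.9, 122.7]
tcp_rot: [3.137, 0.004, 1.932]
contact_force: [1.3, 0.2, -1.7]
grip_width: 43.9
finger_force: 30.0
```

```bash
python3 - <<'E'
from h import *
s=bot.get_obs();print(s["tool_pos"],s["grip_width"],s["finger_force"])
x,y=chan(-132,635.5)
plan([(585,-70,122,105),(x,y,112,98.2)])
E
```

```text
[520.67773407 -99.87407942 122.6992176 ] 43.850609757917795 29.999805092811584
[0.052 0.707 0.01 ] [0.007 0.005 0.127] -> [585 -70 122] 105
[0.127 0.685 0.1  ] [-0.    -0.     0.151] -> [647.8 -40.  112. ] 98.2
```

Emit:
step_arm --targets '[0.3,0.03,0.35,0,0,0,0.06,0.3,0.052,0.707,0,0,0,0.127,0.3,0.052,0.707,0,0,0,0.127]'

```text
time: 9.72
tool_pos: [584.2, -68.4, 118.5]
tcp_rot: [-3.141, -0.0, 1.834]
contact_force: [-1.6, 0.6, -1.8]
grip_width: 43.8
finger_force: 30.0
```

Emit:
step_arm --targets '[0.3,0.06,0.34,0,0,0,0.07,0.3,0.127,0.685,0.1,0,0,0.15,0.3,0.127,0.685,0.1,0,0,0.15,0.3,0.127,0.685,0.1,0,0,0.15,0.3,0.127,0.685,0.1,0,0,0.15]'

```text
time: 10.35
tool_pos: [645.2, -40.1, 109.8]
tcp_rot: [-3.141, 0.0, 1.714]
contact_force: [-0.2, 0.6, -1.2]
grip_width: 44.3
finger_force: 30.0
```

```bash
python3 - <<'E'
from h import *
s=bot.get_obs();print(s["tool_pos"],s["tcp_rot"],s["grip_width"])
x,y=chan(-132,635.5)
plan([(x,y,75,98.2)])
E
```

```text
[645.1969999  -40.08789645 109.79722144] [-3.14082707e+00  4.19336299e-05  1.71436276e+00] 44.33984804347323
[-0.003  0.026  0.348] [-0.001  0.     0.001] -> [647.8 -40.   75. ] 98.2
```

Emit:
step_arm --targets '[0.3,0,0.026,0.2,0,0,0,0.3,0,0.026,0.33,0,0,0,0.3,0,0.026,0.33,0,0,0,0.3,0,0.026,0.33,0,0,0]'

```text
time: 10.85
tool_pos: [648.8, -39.1, 76.6]
tcp_rot: [-3.142, 0.0, 1.715]
contact_force: [-0.3, -0.1, 0.1]
grip_width: 43.8
finger_force: 30.0
```

```bash
python3 - <<'E'
from h import *
s=bot.get_obs();print(s["tool_pos"],s["tcp_rot"],s["grip_width"])
x,y=chan(-132,635.5)
plan([(x,y,50.5,98.2)])
E
```

```text
[648.79161374 -39.10367762  76.63484394] [-3.14156725e+00  7.99231375e-05  1.71461672e+00] 43.826058485392686
[-0.008 -0.011  0.261] [-0.     0.     0.001] -> [647.8 -40.   50.5] 98.2
```

Emit:
step_arm --targets '[0.3,-0.008,-0.011,0.1,0,0,0,0.3,-0.008,-0.011,0.2,0,0,0,0.3,-0.008,-0.011,0.25,0,0,0,0.3,-0.008,-0.011,0.265,0,0,0,0.3,-0.008,-0.011,0.265,0,0,0]'

```text
time: 11.48
tool_pos: [647.7, -40.0, 50.4]
tcp_rot: [-3.142, 0.0, 1.715]
contact_force: [-1.3, -0.2, 1.5]
grip_width: 44.0
finger_force: 30.0
```

Emit:
step_arm --targets '[0.7,0,0,0,0,0,0,0.7,0,0,0,0,0,0,0.7,0,0,0,0,0,0,0.7,0,0,-0.4,0,0,0,0.8,0,0,-0.9,0,0,0,0.8,0,0,-0.9,0,0,0]'

```text
time: 12.22
tool_pos: [650.2, -40.4, 145.1]
tcp_rot: [3.133, 0.003, 1.715]
contact_force: [-0.1, -0.3, 0.1]
grip_width: 73.0
finger_force: 0.0
```

```bash
python3 - <<'E'
from h import *
s=bot.get_obs();print(s["tool_pos"],s["tcp_rot"],s["dq"].round(3))
pose=(s["tool_pos"],s["tcp_rot"]);p,d=bot.capture("wrist");h=cv2.cvtColor(p,cv2.COLOR_BGR2HSV);P=cloud("wrist",d,pose)
blobs(P,d,h,53,64,amin=200)
plan([(605,30,140,89),(560,100,140,78.4),(525.8,138.1,100,78.4)])
E
```

```text
[650.22726235 -40.40493658 145.07918221] [3.13277235e+00 3.02655801e-03 1.71460484e+00] [-0.     0.056  0.074 -0.001 -0.034  0.001]
[272. 102.] 2841 c [636.1  41.5] size 44.7 29.9 long-axis deg 8.1 z 58.1
[272. 150.] 716 c [640.9   8.7] size 43.5 7.3 long-axis deg 8.4 z 58.8
[272. 179.] 2409 c [644.1 -11. ] size 44.1 26.0 long-axis deg 8.0 z 58.0
[272. 218.] 2216 c [647.7 -39.7] size 44.2 26.0 long-axis deg 8.4 z 58.0
[273. 309.] 1368 c [ 659.1 -115.5] size 43.9 25.0 long-axis deg 8.5 z 55.2
[ 0.757 -0.333  0.021] [0.006 0.001 0.205] -> [605  30 140] 89
[ 0.692 -0.462 -0.   ] [-0.    -0.     0.236] -> [560 100 140] 78.4
[ 0.304 -0.412  0.4  ] [0. 0. 0.] -> [525.8 138.1 100. ] 78.4
```

Emit:
step_arm --targets '[0.8,0.38,-0.17,0,0,0,0.1,0.8,0.757,-0.333,0,0,0,0.205,0.8,0.757,-0.333,0,0,0,0.205]'

```text
time: 12.65
tool_pos: [601.8, 32.5, 138.8]
tcp_rot: [-3.138, -0.001, 1.556]
contact_force: [0.3, -0.2, 0.3]
grip_width: 73.5
finger_force: 0.0
```

Emit:
step_arm --targets '[0.8,0.35,-0.23,0,0,0,0.12,0.8,0.692,-0.462,0,0,0,0.236,0.8,0.692,-0.462,0,0,0,0.236]'

```text
time: 13.02
tool_pos: [557.6, 101.5, 139.3]
tcp_rot: [-3.139, 0.001, 1.371]
contact_force: [0.3, -0.8, 0.0]
grip_width: 73.0
finger_force: 0.0
```

Emit:
step_arm --targets '[0.8,0.3,-0.41,0.3,0,0,0,0.8,0.3,-0.41,0.35,0,0,0,0.8,0.3,-0.41,0.35,0,0,0,0.8,0.3,-0.41,0.35,0,0,0]'

```text
time: 13.52
tool_pos: [526.3, 136.7, 105.6]
tcp_rot: [3.14, -0.0, 1.367]
contact_force: [0.2, -0.3, -0.3]
grip_width: 73.3
finger_force: 0.0
```

```bash
python3 - <<'E'
from h import *
s=bot.get_obs();print(s["tool_pos"],s["tcp_rot"],s["dq"].round(3))
pose=(s["tool_pos"],s["tcp_rot"]);p,d=bot.capture("wrist");h=cv2.cvtColor(p,cv2.COLOR_BGR2HSV);P=cloud("wrist",d,pose)
blobs(P,d,h,44,52,amin=300)
plan([(525.8,138.1,39.5,78.4)])
E
```

```text
[526.33684279 136.72859217 105.63084337] [ 3.13980742e+00 -1.86624730e-04  1.36734424e+00] [ 0.005 -0.005  0.006  0.002  0.     0.006]
[102.  39.] 1101 c [441.4 287.8] size 28.7 28.7 long-axis deg 18.8 z 46.8
[285. 105.] 3268 c [547.5 212.9] size 44.3 26.3 long-axis deg -19.7 z 48.0
[275. 231.] 2784 c [526.2 138.9] size 44.2 25.7 long-axis deg -11.3 z 48.0
[ 0.012 -0.007  0.662] [ 0.002 -0.    -0.001] -> [525.8 138.1  39.5] 78.4
```

Emit:
step_arm --targets '[0.8,0.02,0,0.4,0,0,0,0.8,0.02,0,0.66,0,0,0,0.8,0.02,0,0.66,0,0,0,0.4,0.02,0,0.66,0,0,0,0.3,0.02,0,0.66,0,0,0,0.3,0.02,0,0.66,0,0,0,0.3,0.02,0,0.66,0,0,0]'

```text
time: 14.45
tool_pos: [525.7, 139.7, 40.0]
tcp_rot: [3.14, -0.0, 1.368]
contact_force: [-0.7, -0.7, 4.3]
grip_width: 43.9
finger_force: 30.0
```

Emit:
step_arm --targets '[0.3,0,0,-0.45,0,0,0,0.3,0,0,-0.95,0,0,0,0.3,0,0,-0.95,0,0,0]'

```text
time: 14.82
tool_pos: [527.4, 140.1, 138.1]
tcp_rot: [3.134, -0.003, 1.368]
contact_force: [0.2, -0.0, -0.5]
grip_width: 43.7
finger_force: 30.0
```

```bash
python3 - <<'E'
from h import *
s=bot.get_obs();print(s["tool_pos"],s["grip_width"],s["finger_force"])
x,y=chan(-161,635.5)
plan([(560,60,135,85),(605,-15,135,92),(x,y,115,98.2)])
E
```

```text
[527.40247212 140.09548216 138.07407144] 43.7495849342658 29.999795258045197
[-0.719  0.48   0.033] [ 0.01  -0.003 -0.147] -> [560  60 135] 85
[-0.708  0.514  0.   ] [ 0.     0.    -0.156] -> [605 -15 135] 92
[-0.553  0.451  0.2  ] [ 0.     0.    -0.138] -> [652.  -68.7 115. ] 98.2
```

Emit:
step_arm --targets '[0.3,-0.36,0.24,0,0,0,-0.07,0.3,-0.719,0.48,0,0,0,-0.147,0.3,-0.719,0.48,0,0,0,-0.147]'

```text
time: 15.2
tool_pos: [558.0, 57.2, 133.0]
tcp_rot: [-3.14, 0.001, 1.481]
contact_force: [0.8, 0.9, -1.2]
grip_width: 43.7
finger_force: 30.0
```

Emit:
step_arm --targets '[0.3,-0.36,0.25,0,0,0,-0.08,0.3,-0.708,0.514,0,0,0,-0.156,0.3,-0.708,0.514,0,0,0,-0.156]'

```text
time: 15.58
tool_pos: [603.3, -16.9, 133.0]
tcp_rot: [-3.141, 0.0, 1.603]
contact_force: [-0.2, 1.3, -0.5]
grip_width: 43.6
finger_force: 30.0
```

Emit:
step_arm --targets '[0.3,-0.28,0.23,0,0,0,-0.07,0.3,-0.553,0.451,0.15,0,0,-0.138,0.3,-0.553,0.451,0.15,0,0,-0.138,0.3,-0.553,0.451,0.15,0,0,-0.138,0.3,-0.553,0.451,0.15,0,0,-0.138]'

```text
time: 16.2
tool_pos: [649.3, -67.6, 119.5]
tcp_rot: [-3.141, -0.0, 1.715]
contact_force: [-0.8, -0.4, -1.0]
grip_width: 43.9
finger_force: 30.0
```

```bash
python3 - <<'E'
from h import *
s=bot.get_obs();print(s["tool_pos"],s["tcp_rot"],s["grip_width"])
x,y=chan(-160.5,635.5)
plan([(x,y,75,98.2)])
E
```

```text
[649.29466844 -67.57590714 119.53718835] [-3.14135430e+00 -3.27795906e-04  1.71532153e+00] 43.878516148675324
[-0.01   0.025  0.445] [-0.    -0.     0.002] -> [651.9 -68.2  75. ] 98.2
```

Emit:
step_arm --targets '[0.3,-0.01,0.02,0.2,0,0,0,0.3,-0.01,0.02,0.43,0,0,0,0.3,-0.01,0.02,0.43,0,0,0,0.3,-0.01,0.02,0.43,0,0,0]'

```text
time: 16.7
tool_pos: [652.1, -69.6, 76.4]
tcp_rot: [3.141, 0.0, 1.715]
contact_force: [0.0, 0.2, -0.5]
grip_width: 43.6
finger_force: 30.0
```

```bash
python3 - <<'E'
from h import *
s=bot.get_obs();print(s["tool_pos"],s["tcp_rot"],s["grip_width"])
x,y=chan(-160.5,635.5)
plan([(x,y,50.5,98.2)])
E
```

```text
[652.12406347 -69.63309349  76.38176243] [3.14131590e+00 1.88426525e-04 1.71470776e+00] 43.58247305329415
[ 0.014 -0.     0.259] [0.    0.    0.001] -> [651.9 -68.2  50.5] 98.2
```

Emit:
step_arm --targets '[0.3,0.01,0,0.1,0,0,0,0.3,0.01,0,0.2,0,0,0,0.3,0.01,0,0.25,0,0,0,0.3,0.01,0,0.262,0,0,0,0.3,0.01,0,0.262,0,0,0]'

```text
time: 17.32
tool_pos: [651.9, -68.8, 50.0]
tcp_rot: [3.141, 0.0, 1.715]
contact_force: [-0.6, 0.1, -0.7]
grip_width: 43.9
finger_force: 30.0
```

Emit:
step_arm --targets '[0.7,0,0,0,0,0,0,0.7,0,0,0,0,0,0,0.7,0,0,0,0,0,0,0.7,0,0,-0.4,0,0,0,0.8,0,0,-1,0,0,0,0.8,0,0,-1,0,0,0,0.8,0,0,-1,0,0,0]'

```text
time: 18.2
tool_pos: [651.5, -68.7, 149.8]
tcp_rot: [-3.141, 0.0, 1.715]
contact_force: [-1.2, 0.4, -0.1]
grip_width: 73.4
finger_force: 0.0
```

```bash
python3 - <<'E'
from h import *
s=bot.get_obs();print(s["tool_pos"],s["tcp_rot"],s["dq"].round(3))
pose=(s["tool_pos"],s["tcp_rot"]);p,d=bot.capture("wrist");h=cv2.cvtColor(p,cv2.COLOR_BGR2HSV);P=cloud("wrist",d,pose)
blobs(P,d,h,53,64,amin=200);blobs(P,d,h,85,100,amin=100)
plan([(655,-90,160,60),(662.6,-137,170,25),(662.6,-137,170,8.2),(662.6,-137,120,8.2)])
E
```

```text
[651.51574488 -68.6964811  149.83527303] [-3.14138887e+00  5.74624789e-05  1.71461500e+00] [-0.     0.029  0.023 -0.001  0.    -0.001]
[277.  63.] 2650 c [636.  41.] size 44.3 29.8 long-axis deg 8.2 z 58.0
[278. 109.] 722 c [641.1   8.5] size 43.2 7.8 long-axis deg 8.3 z 58.9
[277. 138.] 2337 c [643.9 -11.2] size 44.0 25.3 long-axis deg 8.3 z 58.0
[277. 179.] 2294 c [647.7 -39.9] size 44.1 26.1 long-axis deg 8.1 z 58.0
[277. 220.] 2125 c [652.3 -69.7] size 44.3 26.1 long-axis deg 7.8 z 58.0
[277. 264.] 284 c [ 657.3 -105.1] size 43.3 4.5 long-axis deg 8.7 z 54.6
[278. 303.] 469 c [ 663.4 -144.7] size 44.3 27.1 long-axis deg 8.3 z 57.2
[278. 319.] 243 c [ 661.9 -132.4] size 31.4 2.5 long-axis deg 6.9 z 89.0
[-0.217  0.008 -0.112] [-0.003  0.     0.85 ] -> [655 -90 160] 60
[-0.369  0.301 -0.1  ] [-0.    -0.     0.778] -> [ 662.6 -137.   170. ] 25
[0. 0. 0.] [ 0.    -0.     0.373] -> [ 662.6 -137.   170. ] 8.2
[ 0.  -0.   0.5] [0. 0. 0.] -> [ 662.6 -137.   120. ] 8.2
```

Emit:
step_arm --targets '[0.6,-0.07,0,-0.05,0,0,0.21,0.6,-0.14,0,-0.1,0,0,0.42,0.6,-0.217,0,-0.112,0,0,0.64,0.6,-0.217,0.01,-0.112,0,0,0.85,0.55,-0.217,0.01,-0.112,0,0,0.85]'

```text
time: 18.88
tool_pos: [655.2, -90.0, 159.3]
tcp_rot: [-3.139, 0.001, 1.048]
contact_force: [-0.3, 0.0, -0.4]
grip_width: 51.2
finger_force: 0.0
```

Emit:
step_arm --targets '[0.55,-0.1,0.08,0,0,0,0.2,0.55,-0.2,0.16,0,0,0,0.4,0.55,-0.3,0.25,0,0,0,0.6,0.55,-0.369,0.3,0,0,0,0.778,0.55,-0.369,0.3,0,0,0,0.778]'

```text
time: 19.5
tool_pos: [663.0, -137.4, 160.1]
tcp_rot: [-3.14, 0.001, 0.439]
contact_force: [0.2, -0.2, 0.7]
grip_width: 50.6
finger_force: 0.0
```

Emit:
step_arm --targets '[0.55,0,0,0,0,0,0.2,0.55,0,0,0.1,0,0,0.373,0.55,0,0,0.2,0,0,0.373,0.55,0,0,0.2,0,0,0.373]'

```text
time: 20.0
tool_pos: [662.7, -136.4, 139.7]
tcp_rot: [-3.14, 0.003, 0.148]
contact_force: [0.1, 0.3, 0.7]
grip_width: 50.5
finger_force: 0.0
```

```bash
python3 - <<'E'
from h import *
s=bot.get_obs();print(s["tool_pos"],s["tcp_rot"],s["grip_width"])
x,y=chan(-230.5)
plan([(x,y,120,8.2),(x,y,88,8.2)])
pose=(s["tool_pos"],s["tcp_rot"]);p,d=bot.capture("wrist");h=cv2.cvtColor(p,cv2.COLOR_BGR2HSV);P=cloud("wrist",d,pose)
d[(P[...,0]<590)|(P[...,1]>70)]=0
blobs(P,d,h,53,64,amin=100);blobs(P,d,h,85,100,amin=50); cv2.imwrite("pics/w3.png",p)
E
```

```text
[ 662.70481922 -136.43722881  139.71548906] [-3.14032090e+00  2.58003919e-03  1.48171095e-01] 50.48796844871708
[-0.008  0.01   0.197] [-0.002  0.003  0.006] -> [ 662.  -137.5  120. ] 8.2
[ 0.   -0.    0.32] [0. 0. 0.] -> [ 662.  -137.5   88. ] 8.2
[121. 215.] 3255 c [647.7 -20.1] size 66.9 40.2 long-axis deg -80.7 z 57.6
[182. 217.] 1719 c [652.1 -69.9] size 44.1 26.4 long-axis deg 7.1 z 57.7
[269. 220.] 4001 c [ 661.8 -133.6] size 60.3 43.5 long-axis deg -81.6 z 55.0
[ 60. 218.] 1339 c [636.4  40.7] size 43.9 31.8 long-axis deg 8.3 z 57.6
[279. 240.] 1058 c [ 663.  -138.7] size 30.9 11.7 long-axis deg 8.4 z 94.4
```

View pics/w3.png

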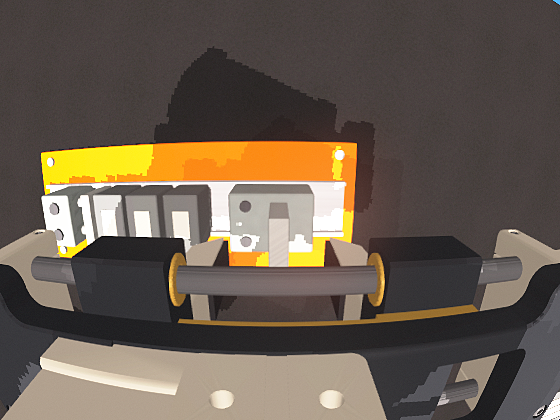

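The tab (279,240) sits between the open fingers, and the three spacers stand in a row at (100–200,215). I'll descend and grip.

Emit:
step_arm --targets '[0.55,-0.003,0.018,0.25,0,0,0.006,0.55,-0.003,0.018,0.5,0,0,0.006,0.55,-0.003,0.018,0.51,0,0,0.006,0.55,-0.003,0.018,0.51,0,0,0.006]'

```text
time: 20.55
tool_pos: [664.0, -139.0, 91.3]
tcp_rot: [3.141, -0.001, 0.139]
contact_force: [0.2, -0.7, 0.4]
grip_width: 50.8
finger_force: 0.0
```

Emit:
step_arm --targets '[0.2,0,0,0,0,0,0,0.05,0,0,0,0,0,0,0,0,0,0,0,0,0,0,0,0,0,0,0,0,0,0,0,0,0,0,0]'

```text
time: 21.18
tool_pos: [663.2, -137.5, 90.3]
tcp_rot: [-3.14, 0.0, 0.139]
contact_force: [-0.6, 4.4, 1.5]
grip_width: 12.0
finger_force: 30.0
```

```bash
python3 - <<'E'
from h import *
s=bot.get_obs();print(s["tool_pos"],s["tcp_rot"],s["grip_width"],s["finger_force"],s["contact_force"])
t=s["tool_pos"];a=np.radians(8.2);print("Y",-np.sin(a)*t[0]+np.cos(a)*t[1],"X",np.cos(a)*t[0]+np.sin(a)*t[1])
pose=(s["tool_pos"],s["tcp_rot"]);p,d=bot.capture("wrist");cv2.imwrite("pics/w4.png",p);h=cv2.cvtColor(p,cv2.COLOR_BGR2HSV);P=cloud("wrist",d,pose)
d[(P[...,0]<590)|(P[...,1]>70)]=0
blobs(P,d,h,53,64,amin=50)
for n in("top","scene"):
    p,d=bot.capture(n); cv2.imwrite(f"pics/{n}4.png",p);np.save(f"{n}4.npy",d)
big=[cv2.resize(cv2.imread("pics/w4.png"),(400,300)),cv2.resize(cv2.imread("pics/scene4.png")[215:335,215:375],(400,300),interpolation=2)]
cv2.imwrite("pics/v4.png",np.hstack(big))
E
```

```text
[ 663.24872384 -137.54809559   90.31693854] [-3.13975796e+00  3.28974678e-04  1.38946838e-01] 11.954036653438907 29.99378263950348 [-0.56721198  4.35795111  1.53286658]
Y -230.74029388200105 X 636.849483833792
[ 16. 225.] 743 c [647.   41.9] size 31.9 22.9 long-axis deg -80.1 z 57.6
[ 92. 236.] 3731 c [651.4 -19.4] size 67.4 31.8 long-axis deg -82.6 z 57.4
[153. 228.] 1198 c [662.8 -68.6] size 26.5 23.2 long-axis deg -80.2 z 57.5
[267. 225.] 2513 c [ 675.7 -131.4] size 59.4 15.8 long-axis deg -82.2 z 55.2
```

View pics/v4.png

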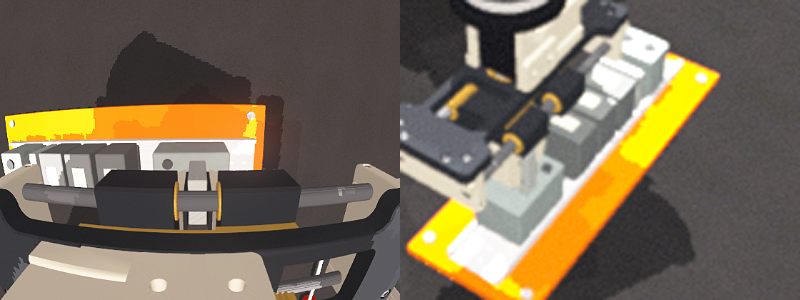

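The right panel shows the tab gripped, with the row and buffer ahead of it; the wrist panel (left) agrees. Now I'll push in steps, reading force as I go.

Emit:
step_arm --targets '[0,0,-0.06,0,0,0,0,0,0,-0.12,0,0,0,0,0,0,-0.18,0,0,0,0,0,0,-0.24,0,0,0,0,0,0,-0.26,0,0,0,0,0,0,-0.26,0,0,0,0]'

```text
time: 22.08
tool_pos: [659.6, -112.6, 90.3]
tcp_rot: [-3.141, 0.0, 0.139]
contact_force: [-3.2, 0.5, 3.9]
grip_width: 11.9
finger_force: 30.0
```

Emit:
step_arm --targets '[0,0,-0.02,0,0,0,0,0,0,-0.04,0,0,0,0,0,0,-0.04,0,0,0,0,0,0,-0.04,0,0,0,0]'

```text
time: 22.58
tool_pos: [659.2, -109.2, 90.3]
tcp_rot: [3.141, 0.0, 0.138]
contact_force: [-3.3, -1.6, 4.1]
grip_width: 11.7
finger_force: 30.0
```

```bash
cat > m.py <<'E'
from h import *
s=bot.get_obs();print(s["tool_pos"],s["grip_width"],s["contact_force"])
t=s["tool_pos"];a=np.radians(8.2);Y=lambda q:-np.sin(a)*q[...,0]+np.cos(a)*q[...,1];X=lambda q:np.cos(a)*q[...,0]+np.sin(a)*q[...,1]
print("travel",Y(t)+230.74,"F along",Y(s["contact_force"]),"X",X(t))
pose=(t,s["tcp_rot"]);p,d=bot.capture("wrist");P=cloud("wrist",d,pose)
y,x,z=Y(P),X(P),P[...,2]; ok=(d>0)&(abs(x-643)<9)&(z>52)&(z<63)&(y>-215)&(y<-20)
hh,e=np.histogram(y[ok],bins=np.arange(-215,-20,1.5))
print("empty:",[f"{e[i]:.0f}" for i in range(len(hh)) if hh[i]<8])
b=ok&(z>57.9+0)&(y>-90); print("plate/stop y range", np.percentile(y[b],[1,99]) if b.any() else None)
E
python3 m.py
```

```text
[ 659.1694424  -109.24708989   90.33456761] 11.712867174029325 [-3.31363631 -1.55205956  4.11548641]
travel 28.593192434233515 F along -1.0635712488388736 X 636.8484502835195
empty: ['-90', '-78', '-77', '-76', '-74', '-72', '-71', '-70', '-68', '-58', '-50', '-47', '-44', '-36', '-35', '-34', '-32', '-30', '-29', '-28', '-26', '-24', '-23']
plate/stop y range [-87.47457333 -38.32796449]
```

Emit:
step_arm --targets '[0,0,-0.01,0,0,0,0,0,0,-0.02,0,0,0,0,0,0,-0.02,0,0,0,0,0,0,-0.02,0,0,0,0]'

```text
time: 23.12
tool_pos: [658.9, -107.3, 90.3]
tcp_rot: [3.141, 0.0, 0.138]
contact_force: [-3.7, -2.3, 5.3]
grip_width: 11.9
finger_force: 30.0
```

Emit:
step_arm --targets '[0,0,-0.01,0,0,0,0,0,0,-0.02,0,0,0,0,0,0,-0.02,0,0,0,0,0,0,-0.02,0,0,0,0]'

```text
time: 23.62
tool_pos: [658.6, -105.5, 90.3]
tcp_rot: [3.141, 0.0, 0.138]
contact_force: [-3.9, -3.0, 5.6]
grip_width: 11.7
finger_force: 30.0
```

Emit:
step_arm --targets '[0,0,-0.01,0,0,0,0,0,0,-0.02,0,0,0,0,0,0,-0.02,0,0,0,0,0,0,-0.02,0,0,0,0]'

```text
time: 24.12
tool_pos: [658.4, -103.9, 90.3]
tcp_rot: [3.141, 0.0, 0.138]
contact_force: [-3.1, -5.8, 5.2]
grip_width: 11.9
finger_force: 30.0
```

```bash
python3 m.py
```

```text
[ 658.40668303 -103.94454366   90.34183839] 11.943490191795139 [-3.14300347 -5.7898221   5.20728993]
travel 33.950318203293705 F along -5.282345064787207 X 636.8497857068636
empty: ['-77', '-76', '-74', '-72', '-71', '-70', '-68', '-52', '-48', '-47', '-46', '-44', '-36', '-35', '-34', '-32', '-30', '-29', '-28', '-26', '-24', '-23']
plate/stop y range [-89.68117365 -40.01834877]
```

Emit:
step_arm --targets '[0,0,-0.01,0,0,0,0,0,0,-0.02,0,0,0,0,0,0,-0.02,0,0,0,0,0,0,-0.02,0,0,0,0]'

```text
time: 24.68
tool_pos: [658.2, -102.4, 90.3]
tcp_rot: [3.14, -0.0, 0.138]
contact_force: [-3.7, -7.1, 4.6]
grip_width: 11.8
finger_force: 30.0
```

Emit:
step_arm --targets '[0,0,-0.012,0,0,0,0,0,0,-0.012,0,0,0,0,0,0,-0.012,0,0,0,0,0,0,-0.012,0,0,0,0]'

```text
time: 25.18
tool_pos: [658.1, -101.5, 90.4]
tcp_rot: [3.14, -0.0, 0.138]
contact_force: [-2.7, -7.0, 4.0]
grip_width: 11.7
finger_force: 30.0
```

```bash
python3 m.py; python3 - <<'E'
from h import *
a=np.radians(8.2)
F=[]
for k in range(3):
    s=bot.get_obs();t=s["tool_pos"]
    p,d=bot.capture("wrist"); P=cloud("wrist",d,(t,s["tcp_rot"]))
    y=-np.sin(a)*P[...,0]+np.cos(a)*P[...,1]; x=np.cos(a)*P[...,0]+np.sin(a)*P[...,1]; z=P[...,2]
    F.append(-np.sin(a)*s["contact_force"][0]+np.cos(a)*s["contact_force"][1])
    b=(d>0)&(abs(x-650)<9)&(z>58.3)&(z<61)&(y>-100)&(y<-66); print(b.sum(),np.percentile(y[b],[2,50,98]) if b.any() else 0)
print(F)
h=cv2.cvtColor(p,cv2.COLOR_BGR2HSV); d[(P[...,0]<590)|(P[...,1]>70)]=0; blobs(P,d,h,53,64,amin=50)
cv2.imwrite("pics/w5.png",cv2.resize(p[170:300,0:200],(800,520),interpolation=2))
E
```

```text
[ 658.05523275 -101.48411915   90.35553115] 11.742264121534994 [-2.739729   -7.02484135  3.97162964]
travel 36.435714885057166 F along -6.562256366236728 X 636.8528562940159
empty: ['-74', '-72', '-71', '-70', '-68', '-50', '-48', '-47', '-46', '-42', '-36', '-35', '-34', '-32', '-30', '-29', '-28', '-26', '-24', '-23']
plate/stop y range [-89.6636768  -40.60492045]
351 [-98.86645224 -81.72809527 -75.05341978]
350 [-99.38244122 -81.39116044 -74.9767411 ]
361 [-99.48177197 -81.6090009  -75.20092391]
[np.float64(-7.084659424306755), np.float64(-6.720620822111715), np.float64(-6.817104390252587)]
[ 59. 232.] 1077 c [642.7  42.3] size 32.4 30.8 long-axis deg -83.4 z 57.2
[181. 230.] 7170 c [657.1 -53.4] size 146.5 30.4 long-axis deg -81.9 z 56.9
```

View pics/w5.png

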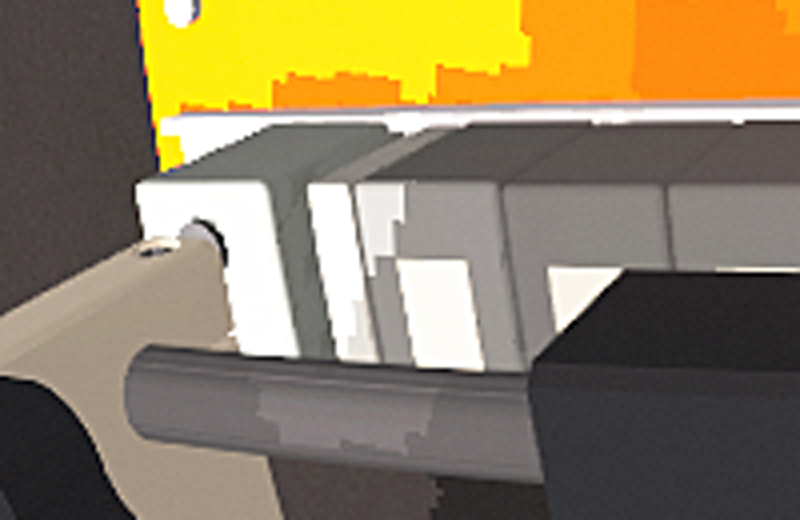

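The row is closed with no gaps between the spacers and the plate (column ~330), and the plate has clearance to the stop block. I'll quantify the compression from the plate-to-stop gap (free: about 13.9 mm).

```bash
python3 - <<'E'
from h import *
a=np.radians(8.2)
G=[]
for k in range(3):
    s=bot.get_obs();t=s["tool_pos"]
    p,d=bot.capture("wrist"); P=cloud("wrist",d,(t,s["tcp_rot"]))
    y=-np.sin(a)*P[...,0]+np.cos(a)*P[...,1]; x=np.cos(a)*P[...,0]+np.sin(a)*P[...,1]; z=P[...,2]
    for x0 in range(640,656,2):
        b=(d>0)&(abs(x-x0)<1.5)&(z>56)&(z<61)
        pl=y[b&(y<-66-2.5)&(y>-95)]; st=y[b&(y>-68.5)&(y<-30)]
        if len(pl) and len(st): G.append((pl.max(),st.min(),s["contact_force"]@[-np.sin(a),np.cos(a),0]))
G=np.array(G);print(len(G),np.median(G,0),G.std(0))
d=np.load("w1.npy");q=np.load("w1p.npy");P=cloud("wrist",d,(q[:3],q[3:]))
y=-np.sin(a)*P[...,0]+np.cos(a)*P[...,1]; x=np.cos(a)*P[...,0]+np.sin(a)*P[...,1]; z=P[...,2];G=[]
for x0 in range(625,650,2):
    b=(d>0)&(abs(x-x0)<1.5)&(z>56)&(z<61)
    pl=y[b&(y<-70)&(y>-95)]; st=y[b&(y>-70)&(y<-30)]
    if len(pl) and len(st): G.append((pl.max(),st.min()))
print("free",np.median(G,0))
E
```

```text
24 [-74.30890529 -65.7248289   -6.37718495] [0.33494453 0.23528385 0.49384537]
free [-78.52564416 -63.94194775]
```

Emit:
step_arm --targets '[0,0,-0.006,0,0,0,0,0,0,-0.006,0,0,0,0,0,0,-0.006,0,0,0,0,0,0,-0.006,0,0,0,0,0,0,-0.006,0,0,0,0]'

```text
time: 26.15
tool_pos: [658.0, -101.1, 90.3]
tcp_rot: [3.139, -0.0, 0.138]
contact_force: [-2.9, -7.7, 4.3]
grip_width: 11.5
finger_force: 30.0
```

```bash
python3 m.py; python3 -c "
from plant import bot
print(bot.close_job())"
```

```text
[ 657.9573923  -101.11153708   90.32230916] 11.501691834185815 [-2.92145774 -7.7436941   4.34961411]
travel 36.81844263823544 F along -7.247839955720898 X 636.809157131154
empty: ['-74', '-72', '-71', '-70', '-68', '-48', '-47', '-46', '-44', '-41', '-36', '-35', '-34', '-32', '-30', '-29', '-28', '-26', '-24', '-23']
plate/stop y range [-89.67211159 -39.17656001]
the job is handed in; nothing more can be done
None
```

The job is handed in: all three spacers were needed and stand in the channel, and the pusher, still gripped by its tab, clamps the row with the buffer pressed in about 6 mm of its 12 mm travel (my estimate from pusher travel, force and camera).

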